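# Put three swapped vessels back in their own places

### The arm

A 6-joint arm with a two-finger parallel gripper is mounted at the origin on a cart in front of the work surface, level with it; the furniture and walls round the work are solid. World frame = base frame: x ahead of the robot, y to its left, z up, the work surface at z = 0. Lengths are in m, angles in rad, forces in N, time in s.
With the tool pointing down it reaches from about 0.375 to 0.9 m from the base axis. Payload 3.1 kg.
Tool frame: the origin (TCP) lies on the centre line of the jaws, within the pads' length; the fingertips stand 22 mm ahead of it and the grasp point (between the pads) lies 3 mm ahead of it; z points along the fingers, y is the line along which they close (so a half turn about z gives the same grasp; the last joint's range is limited). The gripper opens to 85 mm and grips with 20 to 120 N. Pads are 22 mm wide; open, the fingers measure 114 mm over their backs; the gripper's body (76 mm by 85 mm) begins 54 mm behind the grasp point. The pads swing forward as they close: fully open they stand 13 mm farther back than shut.
Start: joints at [-1.353, 0.527, 1.433, -0, 1.181, -0.178], TCP at [0.242, -0.576, 0.253] pointing down, gripper open.
Joint ranges: [-3.08, 3.08], [-0.75, 2.2], [0.22, 2.44], [-1.43, 4.57], [0, 2.65], [-2.85, 2.85]. Speed limits (rad/s): [2.79, 2.79, 3.14, 3.14, 3.14, 3.14].

### API

Orientations are given as a unit quaternion [x, y, z, w].
In Python, from station import sense, eyes, job gives the robot as it stands.
- The arm moves only by the tool pendant, called after "Call:" as name(argument=value, ...), one argument or row to a line, values as JSON. Schema: {"type":"object","properties":{"motion":{"type":"array","items":{"type":"array","items":{"type":"array","items":{"type":"number"},"minItems":5,"maxItems":5},"minItems":1,"maxItems":20},"minItems":1,"maxItems":1},"grip_force":{"type":"number"},"only":{"type":"string"},"quiet":{"type":"boolean"},"lines":{"type":"string"}},"required":["motion"],"additionalProperties":false}. motion is a list that holds a single list of rows (three levels of brackets), with 1 to 20 rows, each of 5 numbers: dx, dy, dz in normalised numbers (1 is 1000 mm), then a turn about the tool's z in a scale on which 1.0 is pi rad, then the opening from 0.0 (shut) to 1.0 (fully open); each row is the pose to reach, as a shift and turn from the pose commanded when the call began, along the tool's axes at that moment; what a row does not reach only later rows make up. A row lasts 1/10 s, in which the tool goes at most 0.05 m and 0.15 rad, less where a joint would pass 70% of its speed; a pose out of reach is approached as far as the arm can. The fingers move at their own pace and stop on an object; grip_force is the grip in N (left out, the last holds). Time passes only in rows, so rows that do not move let the fingers close. The tool returns the time, the measured TCP pose, the force, the opening and the grip force at its end. only (a regular expression) keeps the lines of the reply that match it, lines (a string "A,B") keeps lines A to B, and quiet returns only ok. Input that does not fit is refused with a message, and nothing moves.
- sense(): the state, without advancing time (a new reading comes with each control period).
- eyes.snapshot(name): name is "scene" or "top"; returns a dict with "pixels" (420x560x3 uint8, red, green, blue), "range_z" (420x560 float32, m along the optical axis (not along the pixel's ray), 0 where there is no reading), "fov_y" (degrees; the focal length in pixels is half the picture's height over the tangent of half this angle, whatever the lens; pixels are square), "cx", "cy" (the principal point, pixels), "k1" (the pictures are not rectified: a ray, as slopes to the right and down, at radius r is drawn at 1 + k1 r^2 times it, then the intrinsics apply), "R" (3x3) and "t" (3): a world point X has camera coordinates R X + t. Camera axes: x right, y down, z forward; pixel columns grow to the right and rows downward; lengths in m; the calibration is good to about 2 mm. A picture is of the moment at which its call begins.
- job.sign_off(): hands the job in; it is judged then, once.
The state is a dict: "t": time; "q": joint angles; "qd": joint speeds; "tau": joint torques, N m; "tcp_pos": TCP position; "tool_rot": TCP orientation; "force": force on the tool from outside, world axes, zero at the start; "ft_torque": the same for the moment, N m; "finger_gap": opening from 0.0 (shut) to 1.0 (fully open); "gripper_force": force on a finger pad.
Only numpy, scipy, OpenCV 4.12 (cv2) and the standard library are available. Lean on these libraries where they do the work, as an engineer would, in place of code of your own. Each camera call takes 0.05 s, during which the arm holds its last target. There are 200 camera calls.

### The job

The three vessels stand in each other's places: stand the beaker in the middle of the magnetic stirrer's round plate, the amber bottle in the middle of the shallow metal dish and the measuring cylinder in the middle of the white tile. Each place has room for one vessel only, so use the empty cork mat to park one on the way. Set each vessel down gently and upright, and leave the funnel, the pipette bulb and the wash bottle standing where they are.

Things in the scene. Friction and masses are not known exactly. Their poses are not given: they have to be found in the camera images.
- beaker: Glass 100 ml beaker, open, nearly round: 53 mm wide along its own x, 59 mm along y (a pouring lip at the rim at one end of y), 70 mm high, about 80 g. Origin: centre of its underside, z up. Can be gripped across the outside, best along its x, 45 mm above its underside. Starts in the metal dish.
- bottle: Round amber glass bottle with black screw cap: body 52 mm in diameter up to about 78 mm, cap 33 mm in diameter, 98 mm high in all, about 160 g. Origin: centre of its underside, z up. Can be gripped across the body 55 to 62 mm above its underside. Starts on the white tile.
- cylinder: Tall graduated measuring cylinder: clear tube 28 mm in diameter, six-sided blue foot 52 x 60 x 12 mm, 194 mm high, about 100 g. Origin: centre of the foot's underside, z up. Grip the tube high, 165 to 170 mm above its underside, so that its top does not meet the gripper's palm. Starts on the stirrer.
- stirrer_top (a point): Centre of the flat round steel plate (100 mm in diameter) on top of the magnetic stirrer, a square grey box 116 x 116 mm with a black knob (standing out 11 mm) on one side. The point lies on the plate's upper face, 42 mm above the bench; z up, x away from the knob side. Fixed. The beaker's proper place.
- dish_top (a point): Centre of the inner floor, 4 mm above the bench, of a shallow round metal dish, 104 mm outer diameter at the rim, rim 12 mm above the bench, flat floor about 86 mm across; z up. Fixed. The amber bottle's proper place.
- tile_top (a point): Centre of the upper face, 8 mm above the bench, of a square white ceramic tile 100 x 100 x 8 mm; z up, x and y along its edges. Fixed. The measuring cylinder's proper place.
- cork_mat_top (a point): Centre of the upper face, 8 mm above the bench, of a flat round cork mat 100 mm in diameter, 8 mm thick, empty at the start; z up. Fixed. A spare place to park a vessel on the way.
- funnel: Bystander: white plastic funnel standing mouth down, 73 mm in diameter, 82 mm high, light, loose. Origin: centre of its underside, z up. Leave it where it is.
- pipette_bulb: Bystander: red rubber pipette bulb lying on the bench, 51 x 81 x 52 mm (nozzle along its y), loose. Origin: centre of its underside, z up. Leave it where it is.
- wash_bottle: Bystander: white wash bottle with red cap and bent spout, 64 x 100 x 219 mm, loose. Origin: centre of its underside, z up. Leave it where it is.
Things that resemble listed ones, but are neither listed nor needed, are in the scene too. Leave any blue or green look-alike of the bottle alone.

How it is judged:
By the outcome, as a careful person would: the job done as asked, in the order asked, and still so for the second after the job is handed in, with the robot touching nothing.
It also fails if it takes over 107 s, if anything falls off the work surface, if the arm or the gripper's body presses on something with over 40 N, if the wrist force passes 120 N, or if a joint passes its speed limit or range.

## Working session

There is one attempt and no reset: what is moved stays moved. The work goes in short steps, Python scripts to look and compute and a tool call to move; the robot and the scene stay as the last step left them, time stands still between calls to the robot, and variables do not carry over. Pictures are saved under pics/ and viewed, at most 14 in all, crops included, and the job is handed in when it is done.

```bash
ls; mkdir -p pics
```

Create h.py:
```python
import numpy as np, cv2
from station import sense, eyes, job
from scipy.spatial.transform import Rotation as Ro
def snap(n):
    s=eyes.snapshot(n); np.savez(f'{n}.npz',**s); return s
def load(n): return dict(np.load(f'{n}.npz'))
def K(s):
    f=210/np.tan(np.radians(float(s['fov_y']))/2); return f
def slopes(s,u,v):
    f=K(s); a=(np.asarray(u,float)-s['cx'])/f; b=(np.asarray(v,float)-s['cy'])/f
    x,y=a.copy(),b.copy()
    for _ in range(20):
        g=1+s['k1']*(x*x+y*y); x,y=a/g,b/g
    return x,y
def ray(s,u,v,z):
    x,y=slopes(s,u,v); d=np.stack([x,y,np.ones_like(x)],-1)@s['R']; c=-s['R'].T@s['t']
    return c+d*((z-c[2])/d[...,2])[...,None]
def cloud(s):
    v,u=np.mgrid[:420,:560]; x,y=slopes(s,u,v); r=s['range_z']
    P=(np.stack([x*r,y*r,r],-1)-s['t'])@s['R']; P[r==0]=np.nan; return P
def proj(s,X):
    c=s['R']@np.asarray(X,float)+s['t']; x,y=c[:2]/c[2]; g=1+s['k1']*(x*x+y*y); return K(s)*x*g+s['cx'],K(s)*y*g+s['cy']
```

Run:
```python
from h import *
for n in ('scene','top'):
    s=snap(n); cv2.imwrite(f'pics/{n}0.png',s['pixels'][...,::-1]); print(n,-s['R'].T@s['t'],s['R'][2],s['k1'])
print(sense())
```

```text
pics
scene [0.1007995  0.83925072 0.7849731 ] [ 0.39326843 -0.72370854 -0.56708543] -0.1523366319398418
top [ 0.46890912 -0.11507285  1.4480462 ] [ 0.10826077 -0.0055195  -0.99410721] -0.16926359241625588
{'t': 0.1, 'q': array([-1.35251383e+00,  5.28360768e-01,  1.43380311e+00,  3.85729748e-06,
        1.18137838e+00, -1.78487746e-01]), 'qd': array([ 0.00098481, -0.00170334, -0.00291503, -0.00048717,  0.00040592,
       -0.0004507 ]), 'tau': array([-1.08522672e-04, -4.43302917e+01, -1.78586823e+01, -1.94298327e-04,
        3.85977561e-03, -7.12187088e-06]), 'tcp_pos': array([ 0.24142707, -0.57582723,  0.25242986]), 'tool_rot': array([ 9.80385805e-01,  1.97085572e-01, -1.76115447e-05, -9.74644833e-04]), 'force': array([-0.55032342, -0.57072961, -0.16006175]), 'ft_torque': array([ 0.03529583,  0.01141617, -0.02779066]), 'gripper_force': 0.0, 'finger_gap': 1.0009430249593985}
```

View pics/scene0.png

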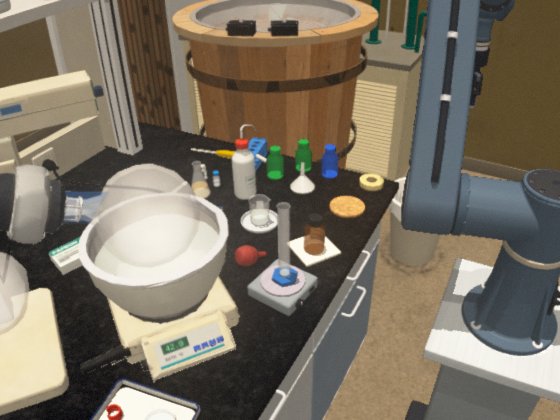

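View pics/top0.png

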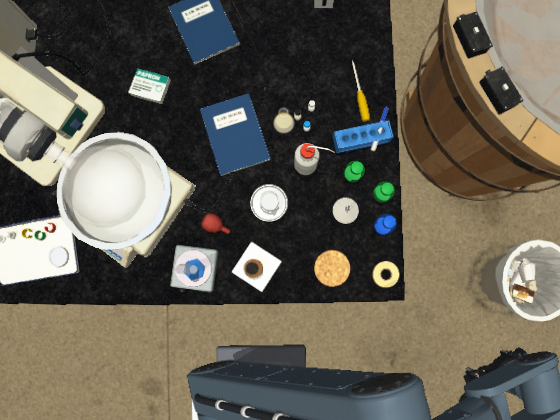

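Scene view: the stirrer with the cylinder is at (283,285), the tile with the amber bottle at (314,248), the dish with the beaker at (260,220) and the empty cork at (347,206). The look-alikes are the green bottles (275,162) and (303,155) and the blue one (330,160). In the top view these are the cylinder (193,268), amber bottle (254,268), beaker (269,203) and cork (332,268). Only the brown bottle on the white tile fits "amber". I'll confirm it in a crop.

Run:
```python
from h import *
s=load('top'); im=s['pixels']; P=cloud(s)
cv2.imwrite('pics/top_crop.png',cv2.resize(im[170:310,160:360,::-1],None,fx=4,fy=4,interpolation=cv2.INTER_CUBIC)[:,:800])
hsv=cv2.cvtColor(im,cv2.COLOR_RGB2HSV)
for n,(u,v) in dict(stir=(193,268),tile=(254,268),dish=(269,203),cork=(332,268)).items():
    sub=P[v-40:v+40,u-38:u+38]; z=sub[...,2]
    print(n,P[v,u], np.histogram(z[np.isfinite(z)],bins=np.arange(-.01,.22,.01))[0])
for n in ('cork',):
    m=((hsv[...,0]>8)&(hsv[...,0]<25)&(hsv[...,1]>90)&(hsv[...,2]>120)).astype(np.uint8); m[:, :300]=0;m[:,365:]=0;m[:240]=0;m[300:]=0
    c=max(cv2.findContours(m,0,1)[0],key=cv2.contourArea); e=cv2.fitEllipse(c); print(n,e,ray(s,*e[0],.008))
m=((hsv[...,1]<40)&(hsv[...,2]>150)).astype(np.uint8)
t=m.copy(); t[:, :225]=0;t[:,290:]=0;t[:238]=0;t[300:]=0
c=max(cv2.findContours(t,0,1)[0],key=cv2.contourArea); r=cv2.minAreaRect(c); b=cv2.boxPoints(r); print('tile',r,ray(s,*r[0],.008)); print(ray(s,b[:,0],b[:,1],.008))
t=m.copy(); t[:, :240]=0;t[:,300:]=0;t[:175]=0;t[232:]=0
c=max(cv2.findContours(t,0,1)[0],key=cv2.contourArea); e=cv2.fitEllipse(cv2.convexHull(c)); print('dish',e,ray(s,*e[0],.012))
```

```text
stir [0.48228319 0.12540159 0.12904707] [2257 1490   64  133  896  505  205   33    8    8    4    6    9   10
    9   12   16   16   13   18   16   16]
tile [ 0.48032807 -0.02843293  0.10765433] [2661 2522  211   22   18    5    5   42  110   20    7  119    6    0
    0    0    0    0    0    0    0    0]
dish [ 0.65809141 -0.0667592   0.03073636] [2889 2470  232  176   65   28   23   35   70    7    8    9   10   19
    8    0    0    0    0    0    0    0]
cork [ 0.47721094 -0.23710945  0.00856804] [2832 2627  176    0    0    0    0    0    0    0    0    0    0    0
    0    0    0    0    0    0    0    0]
cork ((331.7518310546875, 267.85723876953125), (35.0163688659668, 36.00869369506836), 176.31268310546875) [ 0.47762192 -0.23648058  0.008     ]
tile ((256.0524597167969, 266.32806396484375), (36.39783477783203, 36.54599380493164), 32.905242919921875) [ 0.48569045 -0.02771964  0.008     ]
[[ 0.47171724  0.04215485  0.008     ]
 [ 0.55564054 -0.01377194  0.008     ]
 [ 0.49954305 -0.09749918  0.008     ]
 [ 0.41615458 -0.0414816   0.008     ]]
dish ((268.4674072265625, 202.48692321777344), (36.79399871826172, 37.054847717285156), 8.314347267150879) [ 0.66205889 -0.06465795  0.012     ]
```

View pics/top_crop.png

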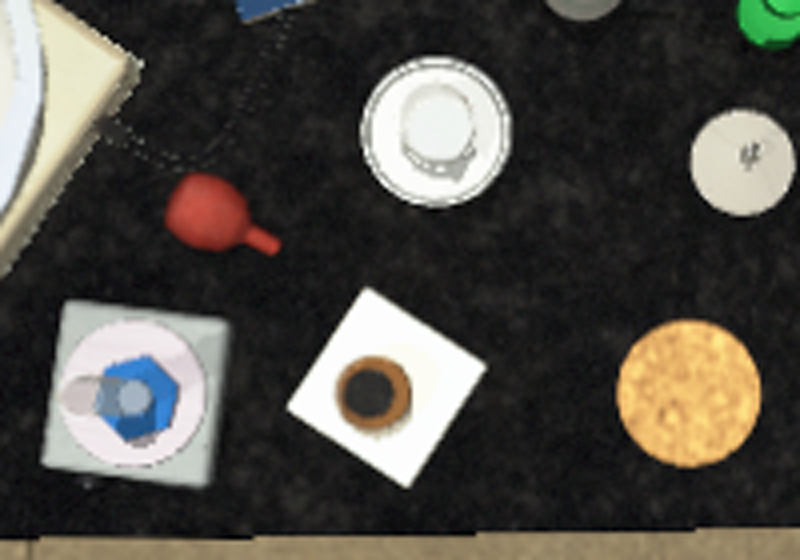

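The crop shows the amber bottle (crop 373,393), brown with a black cap on the white tile, so it's the target. The beaker is in the dish at (437,128) with its lip to the lower right (465,175). The cylinder is on the stirrer with its blue foot at (145,400), and the cork mat is empty.

Run:
```python
from h import *
s=load('top'); c2=load('scene')
def big(m): return max(cv2.findContours(m.astype(np.uint8),0,1)[0],key=cv2.contourArea)
def box(m,u0,u1,v0,v1):
    o=np.zeros_like(m); o[v0:v1,u0:u1]=m[v0:v1,u0:u1]; return o
H=lambda s:cv2.cvtColor(s['pixels'],cv2.COLOR_RGB2HSV)
h,g=H(s),H(c2)
# foot
for n,s_,hh,bx in (('top',s,h,(175,215,250,290)),('scene',c2,g,(265,305,260,300))):
    m=box((hh[...,0]>100)&(hh[...,0]<125)&(hh[...,1]>110)&(hh[...,2]>60),*bx); c=cv2.convexHull(big(m)).reshape(-1,2)
    M=cv2.moments(c); ce=np.array([M['m10'],M['m01']])/M['m00']; 
    print('foot',n,ce,M['m00'],ray(s_,ce[0],ce[1],.052))
    (cx,cy),wh,a=cv2.minAreaRect(c); W=ray(s_,c[:,0],c[:,1],.054)[:,:2]*1000; print('  rect W',cv2.minAreaRect(W.astype(np.float32)))
# plate
m=box((h[...,2]>195)&(h[...,1]<60),172,216,246,294); c=cv2.convexHull(big(m)); e=cv2.fitEllipse(c); print('plate',e,ray(s,*e[0],.042))
m=box((g[...,2]>195)&(g[...,1]<60),255,312,260,300); c=cv2.convexHull(big(m)); e=cv2.fitEllipse(c); print('plate sc',e,ray(c2,*e[0],.042))
m=box((g[...,0]>8)&(g[...,0]<25)&(g[...,1]>90)&(g[...,2]>120),325,367,194,220); e=cv2.fitEllipse(big(m)); print('cork sc',ray(c2,*e[0],.008),e)
# cap & bottle
m=box(h[...,2]<75,240,268,255,280)&(1>0); c=big(box(h[...,2]<75,243,263,258,277)); e=cv2.fitEllipse(c); print('cap',e,ray(s,*e[0],.106))
m=box((g[...,2]>170)&(g[...,1]<60),285,345,230,265); c=big(m); r=cv2.minAreaRect(c); b=cv2.approxPolyDP(cv2.convexHull(c),4,True).reshape(-1,2).astype(float); print('tile sc',ray(c2,b[:,0],b[:,1],.008))
m=box((g[...,2]>150)&(g[...,1]<45),235,285,200,240); c=cv2.convexHull(big(m)); e=cv2.fitEllipse(c); print('dish sc',e,ray(c2,*e[0],.012))
a=cv2.resize(s['pixels'][178:228,243:295,::-1],(500,480),interpolation=cv2.INTER_CUBIC)
b=cv2.resize(c2['pixels'][185:240,235:267+20,::-1],(454,480),interpolation=cv2.INTER_CUBIC)[:,:300]
cv2.imwrite('pics/beak.png',np.hstack([a,b]))
```

```text
foot top [194.01063164 268.9793621 ] 266.5 [0.48040611 0.13671635 0.052     ]
  rect W ((480.36395263671875, 135.05812072753906), (46.10954284667969, 53.48933792114258), 89.79285430908203)
foot scene [284.34965771 276.09057399] 316.5 [0.47712254 0.14271478 0.052     ]
  rect W ((475.9059753417969, 146.45521545410156), (49.64126968383789, 53.20610809326172), 20.36208724975586)
plate ((193.805419921875, 268.4758605957031), (45.58694076538086, 52.293399810791016), 78.22789764404297) [0.48185475 0.13907458 0.042     ]
plate sc ((282.3016052246094, 279.3010559082031), (30.048419952392578, 44.690643310546875), 89.10677337646484) [0.48150637 0.14447531 0.042     ]
cork sc [ 0.47560718 -0.23170758  0.008     ] ((346.6371765136719, 205.9371337890625), (20.73882293701172, 35.59382247924805), 93.56426239013672)
cap ((251.77484130859375, 267.91888427734375), (10.498653411865234, 11.38769817352295), 75.17949676513672) [ 0.48064054 -0.02260208  0.106     ]
tile sc [[ 0.41654714 -0.03733481  0.008     ]
 [ 0.47493236  0.04116211  0.008     ]
 [ 0.55219489 -0.01456208  0.008     ]
 [ 0.47156176 -0.07706534  0.008     ]]
dish sc ((258.7272033691406, 216.7128143310547), (31.21808624267578, 38.42580032348633), 93.79557037353516) [ 0.66876142 -0.0733548   0.012     ]
```

View pics/beak.png

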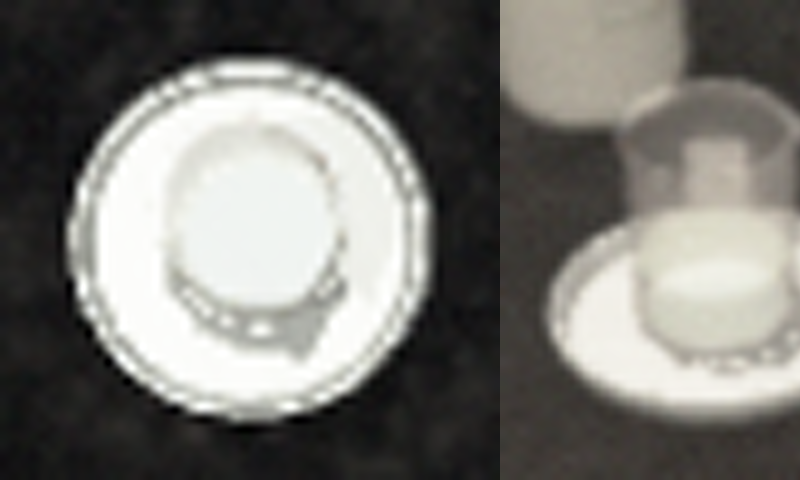

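Run:
```python
from h import *
for n in ('top','scene'):
    s=load(n); P=cloud(s).reshape(-1,3); P=P[np.isfinite(P[:,0])]
    d=np.hypot(P[:,0]-.662,P[:,1]+.066)
    for a,b in ((.012,.03),(.03,.05),(.05,.066),(.066,.085)):
        q=P[(d<.05)&(P[:,2]>a)&(P[:,2]<b)]; 
        if len(q)>5: print(n,'beaker',a,b,len(q),q.mean(0).round(4),q.min(0).round(3),q.max(0).round(3),cv2.minEnclosingCircle(q[:,:2].astype(np.float32)*1000))
    q=P[(d<.05)&(P[:,2]>.066)&(P[:,2]<.085)]
    if len(q): 
        o=q[:,:2]-[.662,-.066]; a=np.degrees(np.arctan2(o[:,1],o[:,0])); r=np.hypot(*o.T)*1000
        for k in range(-180,180,30):
            w=(a>=k)&(a<k+30); print(k,w.sum(),r[w].max().round(1) if w.any() else '',end=' | ')
        print()
    d=np.hypot(P[:,0]-.481,P[:,1]+.024); q=P[(d<.03)&(P[:,2]>.095)]; print(n,'cap',len(q),np.median(q,0),cv2.minEnclosingCircle(q[:,:2].astype(np.float32)*1000))
    q=P[(d<.04)&(P[:,2]>.02)&(P[:,2]<.075)]; print(n,'body',len(q),q.min(0),q.max(0))
    d=np.hypot(P[:,0]-.48,P[:,1]-.138)
    for a,b in ((.08,.12),(.12,.16),(.16,.2),(.2,.245)):
        q=P[(d<.04)&(P[:,2]>a)&(P[:,2]<b)]
        if len(q): print(n,'tube',a,len(q),np.median(q,0).round(4))
    q=P[(d<.06)&(P[:,2]>.036)&(P[:,2]<.047)]; print(n,'plate z',np.median(q[:,2]))
    q=P[(np.hypot(P[:,0]-.478,P[:,1]+.234)<.04)]; print(n,'cork z',np.median(q[:,2]))
s=load('top'); c=load('scene')
a=cv2.resize(s['pixels'][188:216,254:286,::-1],(448,392),interpolation=cv2.INTER_CUBIC)
b=cv2.resize(c['pixels'][190:235,238:276,::-1],(331,392),interpolation=cv2.INTER_CUBIC)
cl=cv2.createCLAHE(4,(2,2)); cv2.imwrite('pics/beak2.png',cl.apply(cv2.cvtColor(np.hstack([a,b]),6)))
```

```text
top beaker 0.012 0.03 202 [ 0.6657 -0.0687  0.0245] [ 0.613 -0.114  0.012] [ 0.711 -0.019  0.03 ] ((661.9362182617188, -66.06258392333984), 49.90962600708008)
top beaker 0.03 0.05 75 [ 0.6666 -0.0658  0.0356] [ 0.638 -0.092  0.03 ] [ 0.687 -0.043  0.05 ] ((662.398681640625, -66.49593353271484), 25.45897102355957)
top beaker 0.05 0.066 27 [ 0.6695 -0.0635  0.0589] [ 0.638 -0.089  0.05 ] [ 0.688 -0.043  0.066] ((662.8856811523438, -66.74932098388672), 24.97298812866211)
top beaker 0.066 0.085 70 [ 0.6632 -0.0678  0.0728] [ 0.636 -0.092  0.066] [ 0.688 -0.042  0.078] ((660.9854125976562, -67.35972595214844), 28.15118980407715)
-180 7 28.9 | -150 8 29.7 | -120 5 26.7 | -90 6 27.2 | -60 7 27.9 | -30 5 27.4 | 0 6 26.8 | 30 7 26.5 | 60 6 25.7 | 90 6 25.2 | 120 3 24.7 | 150 4 24.2 | 
top cap 130 [ 0.48031874 -0.02088555  0.10486456] ((479.87579345703125, -21.181894302368164), 16.48110580444336)
top body 114 [ 0.45432124 -0.04644982  0.02585597] [0.50504015 0.003362   0.07498673]
top tube 0.08 27 [0.48   0.1276 0.1012]
top tube 0.12 46 [0.4811 0.1304 0.1432]
top tube 0.16 56 [0.4818 0.1375 0.
[... 658 characters left out ...]
094  0.066] [ 0.692 -0.037  0.078] ((664.2714233398438, -65.10489654541016), 30.665374755859375)
-180 6 28.2 | -150 8 27.8 | -120 10 27.7 | -90 18 29.3 | -60 18 32.0 | -30 14 29.8 | 0 6 27.8 | 30 5 26.6 | 60 10 28.0 | 90 15 30.7 | 120 12 28.2 | 150 9 26.7 | 
scene cap 136 [ 0.47846828 -0.0156652   0.10544464] ((479.03485107421875, -20.804637908935547), 18.18697738647461)
scene body 409 [ 0.45437281 -0.03243527  0.0200577 ] [0.50496937 0.0081696  0.07494748]
scene tube 0.08 169 [0.4745 0.1477 0.1012]
scene tube 0.12 177 [0.4737 0.1483 0.1412]
scene tube 0.16 191 [0.474  0.1478 0.1808]
scene tube 0.2 274 [0.4769 0.1455 0.2249]
scene plate z 0.04187832383196541
scene cork z 0.008400951640453175
```

View pics/beak2.png

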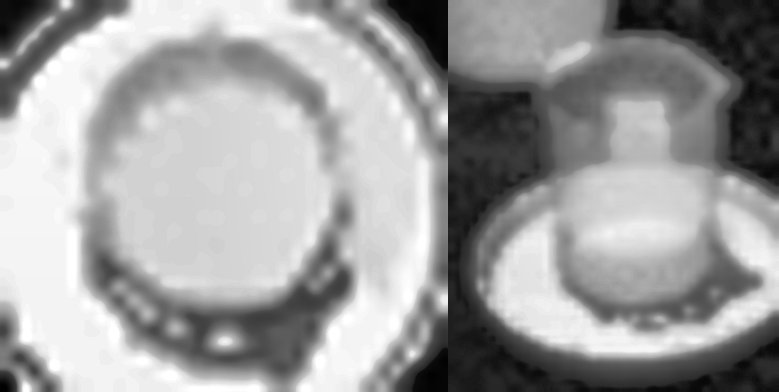

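Beaker lip: at the rim on the scene view's right (enlarged crop 740,82), pointing about -150° in world. The tool's present closing direction (-67°) is therefore across its x already.

Add to h.py:
```python
def delta(*tgts):
    st=sense(); R=Ro.from_quat(st['tool_rot']).as_matrix(); print('t',round(st['t'],2),'tcp',st['tcp_pos'].round(4),'tool x',R[:,0].round(3),'z',R[:,2].round(3))
    for g in tgts: print(g,'->',(R.T@(np.array(g)-st['tcp_pos'])).round(4))
def corkpts():
    for n in ('top','scene'):
        s=load(n); h=cv2.cvtColor(s['pixels'],cv2.COLOR_RGB2HSV); P=cloud(s)
        m=(h[...,0]>8)&(h[...,0]<25)&(h[...,1]>90)&(h[...,2]>120)&(np.hypot(P[...,0]-.477,P[...,1]+.236)<.06); q=P[m]; print(n,(q.min(0)+q.max(0))/2,q.mean(0))
```

```bash
python3 -c "
from h import *
corkpts(); delta([.480,.139,.30],[.480,.139,.212])"
```

```text
top [ 0.4774011  -0.23655237  0.00539238] [ 0.47760037 -0.23661457  0.00676488]
scene [ 0.47507912 -0.23551954 -0.37365465] [ 0.4738364  -0.23198117 -0.0170515 ]
t 0.1 tcp [ 0.2414 -0.5758  0.2524] tool x [0.922 0.386 0.   ] z [-0.     0.002 -1.   ]
[0.48, 0.139, 0.3] -> [ 0.4963 -0.5672 -0.0463]
[0.48, 0.139, 0.212] -> [ 0.4963 -0.567   0.0417]
```

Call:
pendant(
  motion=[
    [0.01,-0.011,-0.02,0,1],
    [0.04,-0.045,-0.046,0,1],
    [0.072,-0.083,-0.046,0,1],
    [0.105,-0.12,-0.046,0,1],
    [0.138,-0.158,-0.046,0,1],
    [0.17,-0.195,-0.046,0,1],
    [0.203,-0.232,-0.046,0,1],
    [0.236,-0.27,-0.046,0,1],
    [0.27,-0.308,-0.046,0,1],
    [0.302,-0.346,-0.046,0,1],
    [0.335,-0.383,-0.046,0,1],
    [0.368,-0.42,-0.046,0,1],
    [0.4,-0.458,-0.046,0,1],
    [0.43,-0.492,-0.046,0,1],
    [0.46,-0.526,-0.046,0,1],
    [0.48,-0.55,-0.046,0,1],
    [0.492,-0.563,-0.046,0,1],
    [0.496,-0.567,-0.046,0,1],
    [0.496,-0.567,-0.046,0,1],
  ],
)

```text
refused: motion: the value is too long (schema: maxItems 1). Nothing was moved.
```

The error is about the shape of the input: a list holding one list of rows, three levels of brackets. Fixing that and sending the same move.

Call:
pendant(
  motion=[
    [[0.01,-0.011,-0.02,0,1],[0.04,-0.045,-0.046,0,1],[0.072,-0.083,-0.046,0,1],[0.105,-0.12,-0.046,0,1],[0.138,-0.158,-0.046,0,1],[0.17,-0.195,-0.046,0,1],[0.203,-0.232,-0.046,0,1],[0.236,-0.27,-0.046,0,1],[0.27,-0.308,-0.046,0,1],[0.302,-0.346,-0.046,0,1],[0.335,-0.383,-0.046,0,1],[0.368,-0.42,-0.046,0,1],[0.4,-0.458,-0.046,0,1],[0.43,-0.492,-0.046,0,1],[0.46,-0.526,-0.046,0,1],[0.48,-0.55,-0.046,0,1],[0.492,-0.563,-0.046,0,1],[0.496,-0.567,-0.046,0,1],[0.496,-0.567,-0.046,0,1]],
  ],
)

```text
t: 2.0
tcp_pos: [0.4797, 0.1385, 0.299]
tool_rot: [0.98, 0.198, -0.0, 0.0]
force: [-0.6, -0.0, 0.4]
finger_gap: 0.999
gripper_force: 0.0
```

Run:
```python
from h import *
for n in ('top','scene'):
    s=snap(n); 
delta([.480,.139,.30],[.480,.139,.212])
u,v=map(int,proj(load('scene'),sense()['tcp_pos'])); print(u,v)
T=load('top');C=load('scene'); a=T['pixels'][220:320,150:250]; b=C['pixels'][170:320,220:345]
f=lambda a:cv2.resize(a[...,::-1],(395,int(395*a.shape[0]/a.shape[1])),interpolation=cv2.INTER_CUBIC)
a,b=f(a),f(b); h=max(len(a),len(b)); p=lambda a:np.pad(a,((0,h-len(a)),(0,0),(0,0)))
cv2.imwrite('pics/g1.png',np.hstack([p(a),p(b)]))
```

```text
t 2.1 tcp [0.4794 0.1374 0.2991] tool x [ 0.923  0.386 -0.001] z [-0.001 -0.001 -1.   ]
[0.48, 0.139, 0.3] -> [ 0.0011 -0.0012 -0.0009]
[0.48, 0.139, 0.212] -> [ 0.0012 -0.0012  0.0871]
282 178
```

View pics/g1.png

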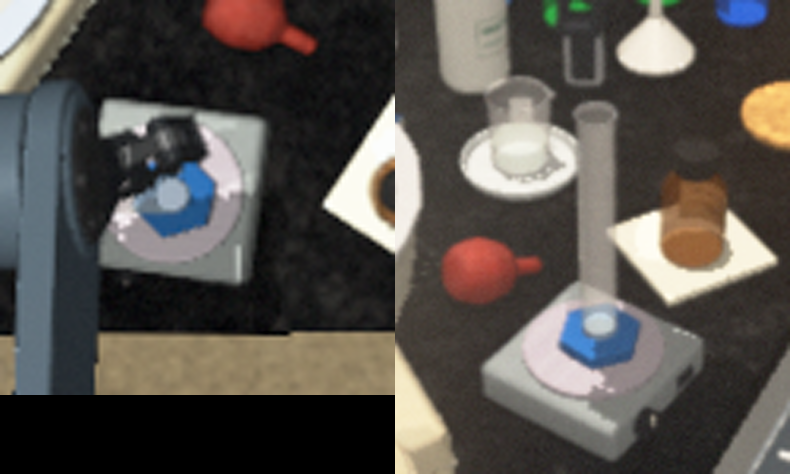

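Odd: the scene crop shows no gripper above the cylinder. I'll look at the full picture.

Run:
```python
from h import *
cv2.imwrite('pics/sc1.png',load('scene')['pixels'][...,::-1]); print(sense()['q'])
```

```text
[ 5.50100845e-02  3.00266157e-01  1.68479516e+00 -5.07617883e-04
  1.15756354e+00  1.22980588e+00]
```

View pics/sc1.png

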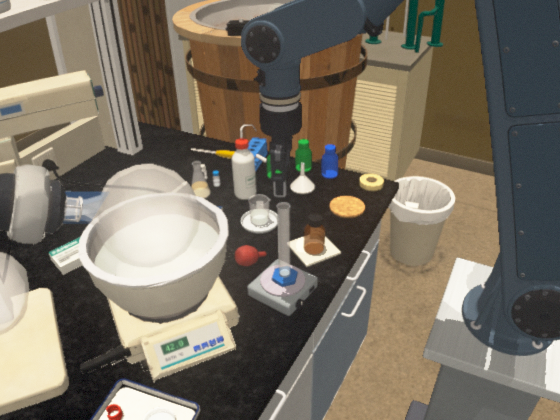

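Run:
```python
from h import *
C=load('scene'); T=load('top'); t=sense()['tcp_pos']
for z in (.277,.29): print(proj(C,[t[0],t[1],z]),proj(T,[t[0],t[1],z]))
print('cyl top',proj(C,[.48,.139,.236]),ray(C,283.9,204.5,.236))
R=Ro.from_quat(sense()['tool_rot']).as_matrix()
for sg in (1,-1): print('finger',proj(C,t+R[:,1]*sg*.05+R[:,2]*.009))
a=C['pixels'][140:215,255:310]
cv2.imwrite('pics/g2.png',cv2.resize(a[...,::-1],None,fx=8,fy=8,interpolation=cv2.INTER_CUBIC))
```

```text
(np.float64(282.58255940268856), np.float64(188.33704786072244)) (np.float64(175.93644199486005), np.float64(268.7874059090317))
(np.float64(282.4538227155034), np.float64(182.6448859971518)) (np.float64(174.70097936517732), np.float64(268.747962404209))
cyl top (np.float64(282.3622227798019), np.float64(206.06161465999475)) [0.47979138 0.13278921 0.236     ]
finger (np.float64(284.608455401187), np.float64(169.5077468420873))
finger (np.float64(280.1096557284277), np.float64(196.92877675195524))
```

View pics/g2.png

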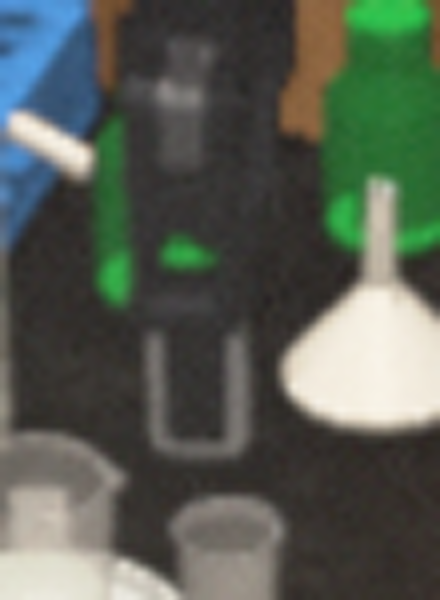

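The enlarged view shows the gripper's near fingertip at (279.8,196.9), against a predicted (280.1,196.9). The tube rim is at (283.5,204.8), so calibration and aim agree to a few mm. Going down to grip.

Call:
pendant(
  motion=[
    [[0,0,0.02,0,1],[0,0,0.045,0,1],[0,0,0.07,0,1],[0,0,0.082,0,1],[0,0,0.087,0,1],[0,0,0.087,0,0.2],[0,0,0.087,0,0.2],[0,0,0.087,0,0.2],[0,0,0.087,0,0.2],[0,0,0.087,0,0.2],[0,0,0.087,0,0.2],[0,0,0.087,0,0.2],[0,0,0.087,0,0.2],[0,0,0.087,0,0.2]],
  ],
  grip_force=40,
)

```text
t: 3.5
tcp_pos: [0.4804, 0.1384, 0.2132]
tool_rot: [0.98, 0.197, 0.001, 0.0]
force: [-0.7, 1.1, 6.3]
finger_gap: 0.315
gripper_force: 39.5
```

```bash
python3 -c "
from h import *
s=snap('scene'); a=s['pixels'][150:300,235:345]
cv2.imwrite('pics/g3.png',cv2.resize(a[...,::-1],None,fx=4,fy=4,interpolation=cv2.INTER_CUBIC))"
```

```text
(no output)
```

View pics/g3.png

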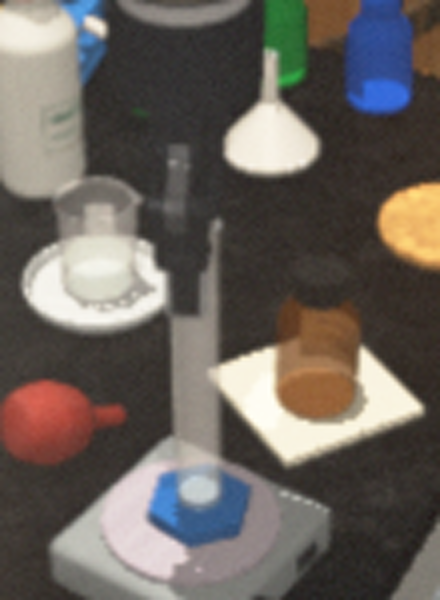

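The near finger is at crop x≈184 and the tube centre at ≈198. The tube sits about 5 mm toward tool -x on the pads, so I'll regrip centred.

Call:
pendant(
  motion=[
    [[0,0,0,0,0.6],[0,0,0,0,0.6],[0,0,0,0,0.6],[-0.005,0,0,0,0.6],[-0.005,0,0,0,0.2],[-0.005,0,0,0,0.2],[-0.005,0,0,0,0.2],[-0.005,0,0,0,0.2],[-0.005,0,0,0,0.2],[-0.005,0,0,0,0.2]],
  ],
  grip_force=40,
)

```text
t: 4.55
tcp_pos: [0.4753, 0.1363, 0.2123]
tool_rot: [0.98, 0.197, -0.0, 0.0]
force: [0.4, 0.4, -0.1]
finger_gap: 0.311
gripper_force: 39.3
```

Call:
pendant(
  motion=[
    [[0,0,-0.005,0,0.2],[0,0,-0.015,0,0.2],[0,0,-0.03,0,0.2],[0,0,-0.05,0,0.2],[0,0,-0.07,0,0.2],[0,0,-0.085,0,0.2],[0,0,-0.09,0,0.2],[0,0,-0.09,0,0.2]],
  ],
)

```text
t: 5.35
tcp_pos: [0.4757, 0.1364, 0.3034]
tool_rot: [0.98, 0.197, 0.001, 0.0]
force: [0.3, 0.4, -0.9]
finger_gap: 0.313
gripper_force: 39.4
```

```bash
python3 -c "
from h import *
s=snap('scene'); a=s['pixels'][120:300,220:345]
cv2.imwrite('pics/g4.png',cv2.resize(a[...,::-1],None,fx=3.2,fy=3.2,interpolation=cv2.INTER_CUBIC))
T=sense()['tcp_pos']; delta([.4775,-.2365,T[2]],[.4775,-.2365,.180])"
```

```text
t 5.4 tcp [0.4751 0.1363 0.3025] tool x [0.922 0.386 0.   ] z [ 0.  0. -1.]
[0.4775, -0.2365, np.float64(0.30248079110990506)] -> [-0.1419  0.3447 -0.    ]
[0.4775, -0.2365, 0.18] -> [-0.1419  0.3447  0.1225]
```

View pics/g4.png

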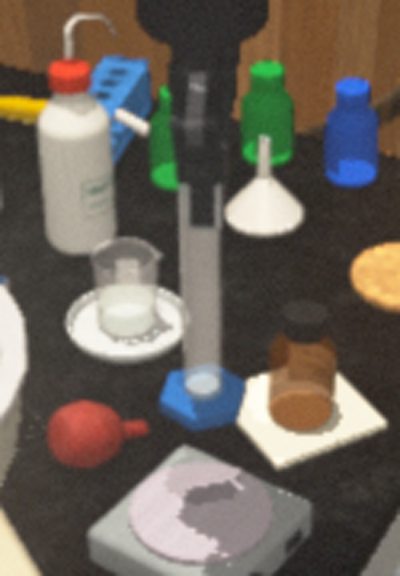

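The cylinder hangs upright and clear of the stirrer. Carrying it to the cork.

Call:
pendant(
  motion=[
    [[-0.004,0.01,0,0,0.2],[-0.014,0.033,0,0,0.2],[-0.027,0.065,0,0,0.2],[-0.04,0.097,0,0,0.2],[-0.053,0.13,0,0,0.2],[-0.067,0.162,0,0,0.2],[-0.08,0.194,0,0,0.2],[-0.093,0.226,0,0,0.2],[-0.106,0.258,0,0,0.2],[-0.12,0.29,0,0,0.2],[-0.131,0.318,0,0,0.2],[-0.138,0.335,0,0,0.2],[-0.142,0.345,0,0,0.2],[-0.142,0.345,0,0,0.2],[-0.142,0.345,0.03,0,0.2],[-0.142,0.345,0.06,0,0.2],[-0.142,0.345,0.09,0,0.2],[-0.142,0.345,0.11,0,0.2],[-0.142,0.345,0.117,0,0.2],[-0.142,0.345,0.117,0,0.2]],
  ],
)

```text
t: 7.4
tcp_pos: [0.4773, -0.2353, 0.1846]
tool_rot: [0.98, 0.198, -0.001, -0.001]
force: [0.5, 0.3, -1.1]
finger_gap: 0.312
gripper_force: 39.5
```

```bash
python3 -c "
from h import *
snap('top'); snap('scene'); print(sense()['force']); delta([.4775,-.2365,.178])"
```

```text
[0.04821515 0.69797759 0.20518799]
t 7.5 tcp [ 0.4783 -0.2365  0.1862] tool x [0.922 0.387 0.001] z [ 0.001 -0.001 -1.   ]
[0.4775, -0.2365, 0.178] -> [-0.0007 -0.0004  0.0082]
```

Call:
pendant(
  motion=[
    [[0,0,0.002,0,0.2],[0,0,0.004,0,0.2],[0,0,0.006,0,0.2],[0,0,0.007,0,0.2],[0,0,0.007,0,0.2]],
  ],
)

```text
t: 8.0
tcp_pos: [0.4776, -0.2369, 0.1783]
tool_rot: [0.98, 0.197, 0.0, 0.0]
force: [-0.2, -0.2, -1.2]
finger_gap: 0.315
gripper_force: 39.9
```

```bash
python3 -c "
from h import *
print(sense()['tcp_pos'])
s=load('top'); h=cv2.cvtColor(s['pixels'],cv2.COLOR_RGB2HSV); P=cloud(s)
C=load('scene'); g=cv2.cvtColor(C['pixels'],cv2.COLOR_RGB2HSV)
for n,S,hh,bx in (('top',s,h,(170,218,244,294)),('sc',C,g,(250,315,255,305))):
    m=np.zeros((420,560),np.uint8); m[bx[2]:bx[3],bx[0]:bx[1]]=((hh[...,2]>100)&(hh[...,0]>140)&(hh[...,1]>8))[bx[2]:bx[3],bx[0]:bx[1]]
    c=cv2.convexHull(max(cv2.findContours(m,0,1)[0],key=cv2.contourArea)); W=ray(S,c[:,0,0],c[:,0,1],.042)[:,:2].astype(np.float32)*1000
    print(n,len(c),cv2.minEnclosingCircle(W),cv2.fitEllipse(W))
"
```

```text
[ 0.47764384 -0.23686196  0.17833296]
top 9 ((507.24658203125, 120.71505737304688), 28.210113525390625) ((508.8382568359375, 120.31891632080078), (20.774621963500977, 56.92900848388672), 164.07940673828125)
sc 22 ((480.6551208496094, 143.6796112060547), 49.881526947021484) ((481.16827392578125, 144.05563354492188), (96.32984924316406, 99.45262908935547), 29.361364364624023)
```

Call:
pendant(
  motion=[
    [[0,0,0.001,0,0.2],[0,0,0.002,0,0.2],[0,0,0.002,0,0.2]],
  ],
)

```text
t: 8.3
tcp_pos: [0.478, -0.2369, 0.1783]
tool_rot: [0.98, 0.197, 0.0, 0.0]
force: [-2.4, 2.3, 11.9]
finger_gap: 0.311
gripper_force: 41.1
```

```bash
python3 -c "
from h import *
T=snap('top'); C=snap('scene'); t=sense()['tcp_pos']; print(sense()['force'],t)
print([np.round(proj(S,X),1) for S in (T,C) for X in ([*t[:2],.008],t)])
a=T['pixels'][225:305,290:370]; b=C['pixels'][105:230,315:380]
a=cv2.resize(a[...,::-1],(480,480),interpolation=cv2.INTER_CUBIC); b=cv2.resize(b[...,::-1],(312,600),interpolation=cv2.INTER_CUBIC)
cv2.imwrite('pics/g5.png',np.hstack([np.pad(a,((0,120),(0,0),(0,0))),b]))"
```

```text
[-1.90050141  1.90590188 12.31156665] [ 0.47794165 -0.23689379  0.17823415]
[array([331.9, 267.7]), array([337.8, 267.2]), array([346.5, 204.8]), array([350. , 151.3])]
```

View pics/g5.png

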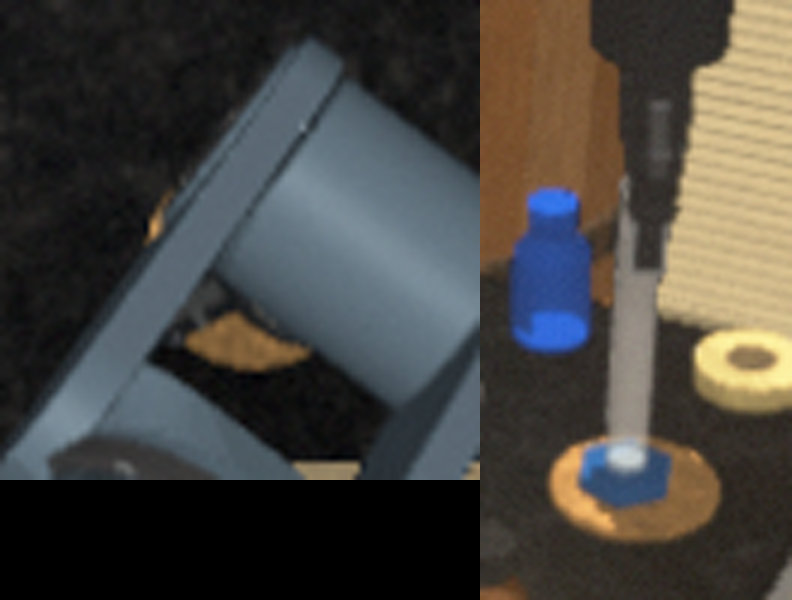

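The cylinder stands on the cork with the foot about 2 px left of the cork's centre, so it sits ~5 mm toward tool +x of the TCP. The first top-view estimate was right and my regrip shifted it off-centre on the pads. Releasing.

Call:
pendant(
  motion=[
    [[0,0,-0.0005,0,0.2],[0,0,-0.001,0,0.4],[0,0,-0.001,0,0.6],[0,0,-0.001,0,0.8],[0,0,-0.001,0,1],[0,0,-0.001,0,1],[0,0,-0.001,0,1],[0,0,-0.02,0,1],[0,0,-0.05,0,1],[0,0,-0.08,0,1],[0,0,-0.08,0,1]],
  ],
)

```text
t: 9.5
tcp_pos: [0.4798, -0.2384, 0.2602]
tool_rot: [0.98, 0.197, 0.003, 0.003]
force: [0.5, -1.3, -0.1]
finger_gap: 0.997
gripper_force: 0.0
```

```bash
python3 -c "
from h import *
delta([.663,-.0665,.258],[.663,-.0665,.052])"
```

```text
t 9.5 tcp [ 0.4798 -0.2384  0.2602] tool x [0.922 0.387 0.004] z [ 0.007 -0.006 -1.   ]
[0.663, -0.0665, 0.258] -> [ 0.2354 -0.0877  0.0026]
[0.663, -0.0665, 0.052] -> [ 0.2345 -0.0893  0.2086]
```

Call:
pendant(
  motion=[
    [[0.015,-0.005,0,0,1],[0.045,-0.016,0,0,1],[0.08,-0.03,0,0,1],[0.115,-0.043,0,0,1],[0.15,-0.056,0,0,1],[0.185,-0.068,0,0,1],[0.215,-0.08,0,0,1],[0.232,-0.086,0,0,1],[0.236,-0.087,0,0,1],[0.236,-0.087,0.04,0,1],[0.236,-0.087,0.08,0,1],[0.236,-0.087,0.11,0,1],[0.236,-0.087,0.115,0,1],[0.236,-0.087,0.115,0,1]],
  ],
)

```text
t: 10.9
tcp_pos: [0.6605, -0.0653, 0.1397]
tool_rot: [0.98, 0.197, -0.002, -0.001]
force: [-0.3, -1.0, 1.0]
finger_gap: 1.001
gripper_force: 0.0
```

```bash
python3 -c "
from h import *
snap('top');snap('scene');delta([.663,-.0665,.052])
C=load('scene');T=load('top');t=sense()['tcp_pos']; print([np.round(proj(S,X),1) for S in (T,C) for X in ([*t[:2],.074],t)])
a=T['pixels'][165:245,230:310]; b=C['pixels'][130:250,225:295]
a=cv2.resize(a[...,::-1],(440,440),interpolation=cv2.INTER_CUBIC); b=cv2.resize(b[...,::-1],(350,600),interpolation=cv2.INTER_CUBIC)
cv2.imwrite('pics/g6.png',np.hstack([np.pad(a,((0,160),(0,0),(0,0))),b]))"
```

```text
t 11.0 tcp [ 0.6626 -0.0657  0.1427] tool x [0.922 0.386 0.002] z [ 0.002 -0.001 -1.   ]
[0.663, -0.0665, 0.052] -> [-0.0001  0.0007  0.0907]
[array([268. , 199.2]), array([267. , 195.4]), array([258.2, 199.7]), array([256.9, 177.3])]
```

View pics/g6.png

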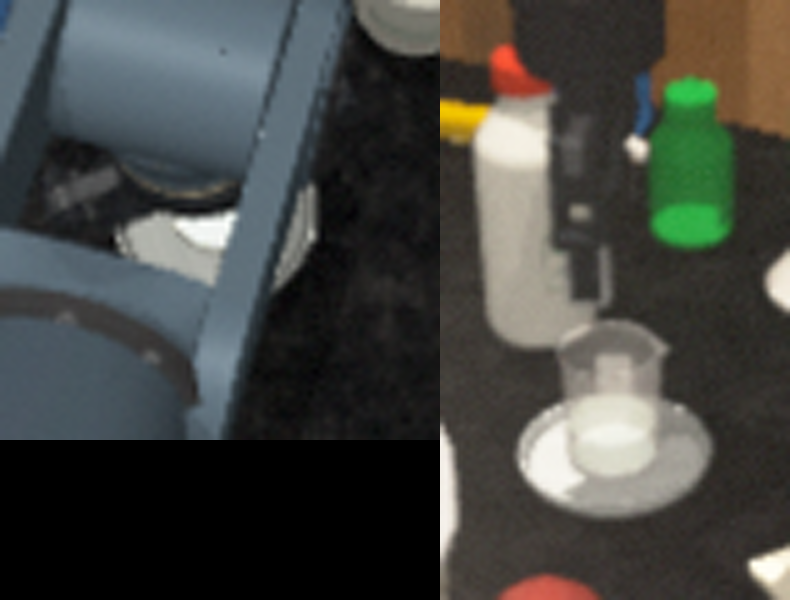

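The view shows the gripper over the beaker: axis at crop (610), near finger at (588), and the offset matches the prediction within 1 px. Descend and grip.

Call:
pendant(
  motion=[
    [[0,0,0.02,0,1],[0,0,0.045,0,1],[0,0,0.07,0,1],[0,0,0.085,0,1],[0,0,0.09,0,1],[0,0,0.09,0,1],[0,0,0.09,0,0.8],[0,0,0.09,0,0.7],[0,0,0.09,0,0.5],[0,0,0.09,0,0.5],[0,0,0.09,0,0.5],[0,0,0.09,0,0.5],[0,0,0.09,0,0.5]],
  ],
  grip_force=35,
)

```text
t: 12.3
tcp_pos: [0.6627, -0.0657, 0.0527]
tool_rot: [0.98, 0.197, 0.001, 0.001]
force: [-0.3, -1.2, 6.5]
finger_gap: 0.608
gripper_force: 36.3
```

Call:
pendant(
  motion=[
    [[0,0,-0.004,0,0.5],[0,0,-0.012,0,0.5],[0,0,-0.025,0,0.5],[0,0,-0.045,0,0.5],[0,0,-0.065,0,0.5],[0,0,-0.08,0,0.5],[0,0,-0.085,0,0.5],[0,0,-0.085,0,0.5],[0,0,-0.085,0,0.5]],
  ],
)

```text
t: 13.2
tcp_pos: [0.6611, -0.0651, 0.1357]
tool_rot: [0.98, 0.197, -0.001, -0.0]
force: [-0.1, -0.5, -1.6]
finger_gap: 0.604
gripper_force: 36.7
```

```bash
python3 -c "
from h import *
delta([.481,.1395,.14],[.481,.1395,.093])
C=snap('scene'); T=snap('top')
b=C['pixels'][130:250,225:325]
cv2.imwrite('pics/g7.png',cv2.resize(b[...,::-1],(500,600),interpolation=cv2.INTER_CUBIC))"
```

```text
t 13.2 tcp [ 0.6611 -0.0651  0.1357] tool x [ 0.922  0.386 -0.001] z [-0.001  0.    -1.   ]
[0.481, 0.1395, 0.14] -> [-0.087  -0.2583 -0.004 ]
[0.481, 0.1395, 0.093] -> [-0.087  -0.2583  0.043 ]
```

View pics/g7.png

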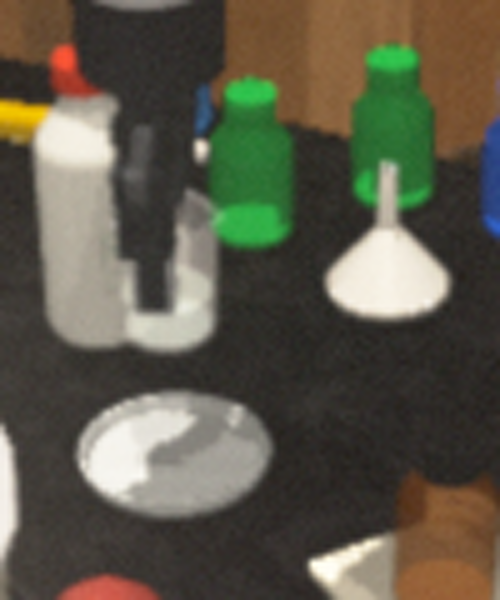

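Beaker lifted level and the dish is empty. Before carrying it over, I'll refine the plate, dish and tile centres from the top view.

Run:
```python
from h import *
s=load('top'); h=cv2.cvtColor(s['pixels'],cv2.COLOR_RGB2HSV)
b=s['pixels'][240:300,165:225]; print(s['pixels'][262,180:212:4].tolist())
m=np.zeros((420,560),np.uint8); R,G,B=[s['pixels'][...,i].astype(int) for i in range(3)]
sel=(R-G>5)&(R>90)&(B-G>0); m[244:294,170:218]=sel[244:294,170:218]
c=cv2.convexHull(max(cv2.findContours(m,0,1)[0],key=cv2.contourArea)); W=ray(s,c[:,0,0],c[:,0,1],.042)[:,:2].astype(np.float32)*1000
print(cv2.minEnclosingCircle(W),cv2.fitEllipse(W))
# body box outline
sel=(R>90)&(abs(R-B)<40); m[:]=0; m[236:302,165:225]=sel[236:302,165:225]
c=cv2.convexHull(max(cv2.findContours(m,0,1)[0],key=cv2.contourArea)); W=ray(s,c[:,0,0],c[:,0,1],.038)[:,:2].astype(np.float32)*1000
print(cv2.minAreaRect(W))
cv2.imwrite('pics/full.png',s['pixels'][...,::-1])
```

```text
[[236, 229, 231], [239, 231, 233], [240, 233, 235], [93, 104, 115], [65, 78, 86], [71, 84, 91], [71, 85, 94], [75, 87, 97]]
((495.5397644042969, 157.6878662109375), 42.46321105957031) ((497.4075012207031, 164.70213317871094), (41.39131546020508, 87.22478485107422), 61.660640716552734)
((500.2729187011719, 167.29269409179688), (59.53640365600586, 89.84346771240234), 80.3895034790039)
```

Run:
```python
from h import *
import cv2
# initial picture kept as PNG; calibration from the current file
s=load('top'); s['pixels']=cv2.imread('pics/top0.png')[...,::-1]
R,G,B=[s['pixels'][...,i].astype(int) for i in range(3)]
def hull(sel,bx):
    m=np.zeros((420,560),np.uint8); m[bx[2]:bx[3],bx[0]:bx[1]]=sel[bx[2]:bx[3],bx[0]:bx[1]]
    return cv2.convexHull(max(cv2.findContours(m,0,1)[0],key=cv2.contourArea))
for th in (90,120):
    c=hull((R>th)&(abs(R-B)<60),(165,222,236,302)); W=ray(s,c[:,0,0],c[:,0,1],.038)[:,:2].astype(np.float32)*1000
    print('box',cv2.minAreaRect(W))
c=hull((R-G>5)&(R>100)&(B-G>-3),(170,218,244,294)); W=ray(s,c[:,0,0],c[:,0,1],.042)[:,:2].astype(np.float32)*1000
print('plate',cv2.minEnclosingCircle(W),cv2.fitEllipse(W))
c=hull((R>120),(240,300,172,234)); W=ray(s,c[:,0,0],c[:,0,1],.012)[:,:2].astype(np.float32)*1000; print('dish',cv2.fitEllipse(W))
```

```text
box ((483.6734619140625, 141.08648681640625), (115.46571350097656, 114.8410415649414), 81.94263458251953)
box ((483.2596740722656, 141.53419494628906), (113.89510345458984, 112.81219482421875), 82.13726806640625)
plate ((483.6949157714844, 142.257568359375), 49.57722091674805) ((483.31378173828125, 141.97047424316406), (97.77653503417969, 98.31881713867188), 79.3996353149414)
dish ((662.2011108398438, -64.89044189453125), (103.67527770996094, 104.77204895019531), 108.85730743408203)
```

Call:
pendant(
  motion=[
    [[-0.002,-0.006,-0.01,0,0.5],[-0.008,-0.022,-0.02,0,0.5],[-0.016,-0.048,-0.02,0,0.5],[-0.025,-0.076,-0.02,0,0.5],[-0.034,-0.104,-0.02,0,0.5],[-0.043,-0.132,-0.02,0,0.5],[-0.052,-0.16,-0.02,0,0.5],[-0.062,-0.188,-0.02,0,0.5],[-0.071,-0.215,-0.02,0,0.5],[-0.079,-0.24,-0.02,0,0.5],[-0.084,-0.255,-0.02,0,0.5],[-0.086,-0.261,-0.02,0,0.5],[-0.086,-0.261,0,0,0.5],[-0.086,-0.261,0.02,0,0.5],[-0.086,-0.261,0.035,0,0.5],[-0.086,-0.261,0.04,0,0.5],[-0.086,-0.261,0.04,0,0.5],[-0.086,-0.261,0.04,0,0.5]],
  ],
)

```text
t: 15.1
tcp_pos: [0.4823, 0.142, 0.0968]
tool_rot: [0.98, 0.197, 0.001, 0.0]
force: [0.4, 0.5, -1.1]
finger_gap: 0.604
gripper_force: 36.8
```

```bash
python3 -c "
from h import *
delta([.4825,.142,.091])"
```

```text
t 15.1 tcp [0.4823 0.142  0.0968] tool x [0.922 0.386 0.001] z [ 0.001  0.    -1.   ]
[0.4825, 0.142, 0.091] -> [0.0002 0.0001 0.0058]
```

Call:
pendant(
  motion=[
    [[0,0,0.002,0,0.5],[0,0,0.004,0,0.5],[0,0,0.005,0,0.5],[0,0,0.0055,0,0.5],[0,0,0.0055,0,0.5]],
  ],
)

```text
t: 15.6
tcp_pos: [0.4815, 0.1422, 0.0908]
tool_rot: [0.98, 0.197, 0.0, -0.0]
force: [-0.1, -0.5, -1.2]
finger_gap: 0.601
gripper_force: 36.8
```

```bash
python3 -c "
from h import *
C=snap('scene')
b=C['pixels'][190:310,235:335]
cv2.imwrite('pics/g8.png',cv2.resize(b[...,::-1],(500,600),interpolation=cv2.INTER_CUBIC))"
```

```text
(no output)
```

View pics/g8.png

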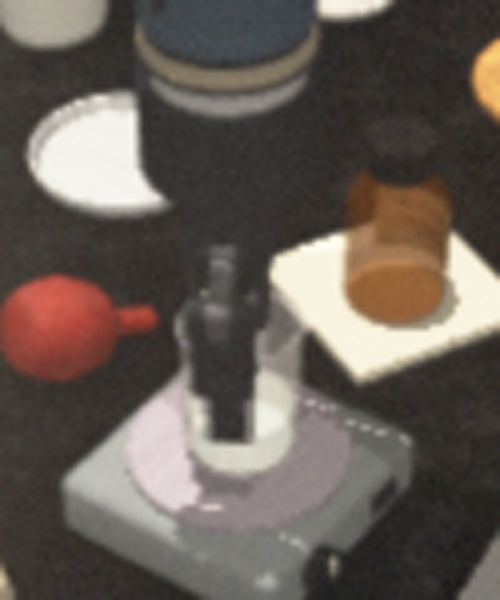

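The beaker is over the plate: base (242,450), plate centre (238,455). That was the last picture I may view, so from here I use numbers only.

Call:
pendant(
  motion=[
    [[0,0,0.0005,0,0.5],[0,0,0.001,0,0.5],[0,0,0.0015,0,0.5],[0,0,0.0015,0,0.5]],
  ],
)

```text
t: 16.05
tcp_pos: [0.4817, 0.1422, 0.0906]
tool_rot: [0.98, 0.197, 0.0, 0.0]
force: [-1.5, -1.0, 10.6]
finger_gap: 0.607
gripper_force: 36.6
```

```bash
python3 -c "
from h import *
print(sense()['force'],sense()['tcp_pos'])"
```

```text
[-1.53134995 -1.01468435 10.64254582] [0.48171847 0.14217854 0.09060258]
```

Call:
pendant(
  motion=[
    [[0,0,-0.0005,0,0.6],[0,0,-0.001,0,0.7],[0,0,-0.001,0,0.8],[0,0,-0.001,0,0.9],[0,0,-0.001,0,1],[0,0,-0.001,0,1],[0,0,-0.001,0,1],[0,0,-0.02,0,1],[0,0,-0.05,0,1],[0,0,-0.085,0,1],[0,0,-0.1,0,1],[0,0,-0.1,0,1]],
  ],
)

```text
t: 17.25
tcp_pos: [0.483, 0.1423, 0.1915]
tool_rot: [0.98, 0.197, 0.003, 0.0]
force: [0.1, 0.1, -0.1]
finger_gap: 1.002
gripper_force: 0.0
```

Run:
```python
from h import *
T=load('top'); delta([.480,-.022,.19],[.480,-.022,.069])
```

```text
t 17.25 tcp [0.483  0.1423 0.1915] tool x [0.922 0.387 0.005] z [ 0.006  0.    -1.   ]
[0.48, -0.022, 0.19] -> [-0.0663  0.1504  0.0015]
[0.48, -0.022, 0.069] -> [-0.067   0.1502  0.1225]
```

Call:
pendant(
  motion=[
    [[-0.004,0.01,0,0,1],[-0.015,0.035,0,0,1],[-0.028,0.065,0,0,1],[-0.042,0.095,0,0,1],[-0.055,0.125,0,0,1],[-0.064,0.145,0,0,1],[-0.066,0.15,0,0,1],[-0.066,0.15,0,0,1],[-0.066,0.15,0,0,1]],
  ],
)

```text
t: 18.15
tcp_pos: [0.4779, -0.0211, 0.1885]
tool_rot: [0.98, 0.197, -0.001, -0.001]
force: [-0.0, 0.3, 0.0]
finger_gap: 1.004
gripper_force: 0.0
```

Run:
```python
from h import *
for n in ('top','scene'):
    P=cloud(snap(n)).reshape(-1,3); P=P[np.isfinite(P[:,0])]
    d=np.hypot(P[:,0]-.482,P[:,1]-.142)
    q=P[(d<.045)&(P[:,2]>.06)&(P[:,2]<.095)]; print(n,'beaker pts',len(q),(q.min(0)+q.max(0))/2 if len(q) else '', np.percentile(q[:,2],98) if len(q) else '',cv2.minEnclosingCircle(q[:,:2].astype(np.float32)*1000) if len(q) else '')
    d=np.hypot(P[:,0]-.48,P[:,1]+.022); q=P[(d<.03)&(P[:,2]>.1)&(P[:,2]<.11)]; print(n,'cap',len(q),(q.min(0)+q.max(0))/2 if len(q) else '')
delta([.480,-.022,.069])
```

```text
top beaker pts 285 [0.48541896 0.13990487 0.07737135] 0.09334028354549788 ((483.8570251464844, 139.70437622070312), 26.14112091064453)
top cap 0 
scene beaker pts 413 [0.48184972 0.14210264 0.07756758] 0.09438948032892049 ((482.4217224121094, 141.71170043945312), 28.188753128051758)
scene cap 118 [ 0.47996655 -0.02027534  0.10471647]
t 18.25 tcp [ 0.4782 -0.0207  0.1889] tool x [ 0.922  0.388 -0.001] z [-0.001  0.001 -1.   ]
[0.48, -0.022, 0.069] -> [0.0013 0.002  0.1199]
```

Call:
pendant(
  motion=[
    [[0.001,0.001,0.02,0,1],[0.001,0.001,0.05,0,1],[0.001,0.001,0.08,0,1],[0.001,0.001,0.105,0,1],[0.001,0.001,0.117,0,1],[0.001,0.001,0.12,0,1],[0.001,0.001,0.12,0,0.8],[0.001,0.001,0.12,0,0.7],[0.001,0.001,0.12,0,0.5],[0.001,0.001,0.12,0,0.5],[0.001,0.001,0.12,0,0.5],[0.001,0.001,0.12,0,0.5],[0.001,0.001,0.12,0,0.5]],
  ],
  grip_force=45,
)

```text
t: 19.55
tcp_pos: [0.4806, -0.0223, 0.0707]
tool_rot: [0.98, 0.197, 0.001, 0.0]
force: [-0.5, 1.0, 6.6]
finger_gap: 0.58
gripper_force: 46.2
```

Call:
pendant(
  motion=[
    [[0,0,-0.004,0,0.5],[0,0,-0.012,0,0.5],[0,0,-0.025,0,0.5],[0,0,-0.045,0,0.5],[0,0,-0.065,0,0.5],[0,0,-0.075,0,0.5],[0,0,-0.08,0,0.5],[0,0,-0.08,0,0.5],[0,0,-0.08,0,0.5]],
  ],
)

```text
t: 20.45
tcp_pos: [0.4794, -0.0221, 0.1489]
tool_rot: [0.98, 0.197, -0.001, -0.0]
force: [-1.4, 0.2, -1.1]
finger_gap: 0.578
gripper_force: 47.0
```

```bash
python3 -c "
from h import *
delta([.662,-.065,.15],[.662,-.065,.065])"
```

```text
t 20.45 tcp [ 0.4794 -0.0221  0.1489] tool x [ 0.922  0.386 -0.001] z [-0.001  0.    -1.   ]
[0.662, -0.065, 0.15] -> [ 0.1518  0.1101 -0.0014]
[0.662, -0.065, 0.065] -> [0.1519 0.1102 0.0836]
```

Call:
pendant(
  motion=[
    [[0.004,0.003,0,0,0.5],[0.015,0.011,0,0,0.5],[0.035,0.025,0,0,0.5],[0.058,0.042,0,0,0.5],[0.08,0.058,0,0,0.5],[0.102,0.074,0,0,0.5],[0.123,0.09,0,0,0.5],[0.14,0.102,0,0,0.5],[0.149,0.109,0,0,0.5],[0.151,0.11,0,0,0.5],[0.151,0.11,0.02,0,0.5],[0.151,0.11,0.04,0,0.5],[0.151,0.11,0.06,0,0.5],[0.151,0.11,0.072,0,0.5],[0.151,0.11,0.075,0,0.5],[0.151,0.11,0.075,0,0.5],[0.151,0.11,0.075,0,0.5]],
  ],
)

```text
t: 22.15
tcp_pos: [0.6623, -0.0655, 0.0752]
tool_rot: [0.98, 0.197, 0.001, 0.0]
force: [-0.1, 0.1, -1.0]
finger_gap: 0.575
gripper_force: 47.0
```

```bash
python3 -c "
from h import *
delta([.662,-.065,.0665])"
```

```text
t 22.15 tcp [ 0.6623 -0.0655  0.0752] tool x [0.922 0.387 0.001] z [ 0.002 -0.    -1.   ]
[0.662, -0.065, 0.0665] -> [-0.0001 -0.0005  0.0087]
```

Call:
pendant(
  motion=[
    [[0,0,0.002,0,0.5],[0,0,0.004,0,0.5],[0,0,0.006,0,0.5],[0,0,0.0075,0,0.5],[0,0,0.008,0,0.5],[0,0,0.008,0,0.5]],
  ],
)

```text
t: 22.75
tcp_pos: [0.6617, -0.0653, 0.0669]
tool_rot: [0.98, 0.197, 0.0, 0.0]
force: [-1.5, -0.5, 2.3]
finger_gap: 0.577
gripper_force: 47.4
```

Call:
pendant(
  motion=[
    [[0,0,0.0005,0,0.5],[0,0,0.001,0,0.5],[0,0,0.001,0,0.5]],
  ],
)

```text
t: 23.05
tcp_pos: [0.6618, -0.0653, 0.0668]
tool_rot: [0.98, 0.197, 0.0, 0.0]
force: [-2.9, 0.2, 8.8]
finger_gap: 0.58
gripper_force: 47.9
```

Call:
pendant(
  motion=[
    [[0,0,-0.0005,0,0.6],[0,0,-0.001,0,0.7],[0,0,-0.001,0,0.8],[0,0,-0.001,0,0.9],[0,0,-0.001,0,1],[0,0,-0.001,0,1],[0,0,-0.001,0,1],[0,0,-0.02,0,1],[0,0,-0.06,0,1],[0,0,-0.1,0,1],[0,0,-0.14,0,1],[0,0,-0.17,0,1],[0,0,-0.19,0,1],[0,0,-0.19,0,1]],
  ],
)

```text
t: 24.45
tcp_pos: [0.6637, -0.0657, 0.2594]
tool_rot: [0.98, 0.197, 0.004, 0.002]
force: [-0.1, -0.2, -0.5]
finger_gap: 1.001
gripper_force: 0.0
```

Run:
```python
from h import *
for n in ('top','scene'):
    s=snap(n); P=cloud(s); h=cv2.cvtColor(s['pixels'],cv2.COLOR_RGB2HSV)
    m=(h[...,0]>100)&(h[...,0]<125)&(h[...,1]>110)&(h[...,2]>60)&(np.hypot(P[...,0]-.48,P[...,1]+.235)<.06)
    v,u=np.nonzero(m); print(n,'foot px',len(u))
    if len(u)>20:
        c=cv2.convexHull(np.stack([u,v],1).astype(np.int32)); M=cv2.moments(c); print(ray(s,M['m10']/M['m00'],M['m01']/M['m00'],.018))
    Q=P.reshape(-1,3); d=np.hypot(Q[:,0]-.48,Q[:,1]+.235); q=Q[(d<.035)&(Q[:,2]>.17)&(Q[:,2]<.21)]; 
    if len(q): print('tube',len(q),(q.min(0)+q.max(0))/2,np.median(q,0))
    d=np.hypot(Q[:,0]-.662,Q[:,1]+.065); q=Q[(d<.03)&(Q[:,2]>.095)&(Q[:,2]<.106)]
    if len(q): print('cap',len(q),(q.min(0)+q.max(0))/2)
delta([.482,-.2345,.258],[.482,-.2345,.178])
```

```text
top foot px 165
[ 0.48366568 -0.23459401  0.018     ]
tube 52 [ 0.48298651 -0.23522606  0.18924536] [ 0.48307375 -0.23857603  0.19853118]
cap 55 [ 0.65797752 -0.06141547  0.10055531]
scene foot px 121
[ 0.48090667 -0.22762023  0.018     ]
tube 138 [ 0.48150587 -0.23323771  0.18663604] [ 0.47991961 -0.22668517  0.19065983]
cap 99 [ 0.66093803 -0.06188436  0.10052232]
t 24.55 tcp [ 0.6613 -0.0652  0.255 ] tool x [ 0.922  0.386 -0.   ] z [-0.  0. -1.]
[0.482, -0.2345, 0.258] -> [-0.2308  0.0868 -0.003 ]
[0.482, -0.2345, 0.178] -> [-0.2308  0.0868  0.077 ]
```

Call:
pendant(
  motion=[
    [[-0.015,0.006,0,0,1],[-0.045,0.017,0,0,1],[-0.08,0.03,0,0,1],[-0.115,0.044,0,0,1],[-0.15,0.057,0,0,1],[-0.185,0.07,0,0,1],[-0.212,0.08,0,0,1],[-0.226,0.086,0,0,1],[-0.23,0.087,0,0,1],[-0.23,0.087,0,0,1],[-0.23,0.087,0,0,1]],
  ],
)

```text
t: 25.65
tcp_pos: [0.4837, -0.2339, 0.255]
tool_rot: [0.98, 0.197, 0.0, -0.0]
force: [0.3, -0.1, 0.6]
finger_gap: 0.999
gripper_force: 0.0
```

```bash
python3 -c "
from h import *
delta([.483,-.235,.178])"
```

```text
t 25.65 tcp [ 0.4837 -0.2339  0.255 ] tool x [0.922 0.387 0.   ] z [ 0.     0.001 -1.   ]
[0.483, -0.235, 0.178] -> [-0.0012  0.0008  0.077 ]
```

Call:
pendant(
  motion=[
    [[-0.001,0.001,0.02,0,1],[-0.001,0.001,0.045,0,1],[-0.001,0.001,0.065,0,1],[-0.001,0.001,0.075,0,1],[-0.001,0.001,0.077,0,1],[-0.001,0.001,0.077,0,0.7],[-0.001,0.001,0.077,0,0.5],[-0.001,0.001,0.077,0,0.2],[-0.001,0.001,0.077,0,0.2],[-0.001,0.001,0.077,0,0.2],[-0.001,0.001,0.077,0,0.2],[-0.001,0.001,0.077,0,0.2],[-0.001,0.001,0.077,0,0.2],[-0.001,0.001,0.077,0,0.2]],
  ],
  grip_force=40,
)

```text
t: 27.05
tcp_pos: [0.4829, -0.2359, 0.1791]
tool_rot: [0.98, 0.197, 0.0, 0.0]
force: [-1.0, 0.7, 5.7]
finger_gap: 0.312
gripper_force: 39.1
```

Call:
pendant(
  motion=[
    [[0,0,-0.004,0,0.2],[0,0,-0.012,0,0.2],[0,0,-0.025,0,0.2],[0,0,-0.04,0,0.2],[0,0,-0.05,0,0.2],[0,0,-0.055,0,0.2],[0,0,-0.055,0,0.2],[0,0,-0.055,0,0.2]],
  ],
)

```text
t: 27.85
tcp_pos: [0.4824, -0.2356, 0.233]
tool_rot: [0.98, 0.197, -0.0, -0.0]
force: [-0.3, 0.1, -0.8]
finger_gap: 0.31
gripper_force: 39.4
```

```bash
python3 -c "
from h import *
delta([.4853,-.0275,.178])"
```

```text
t 27.85 tcp [ 0.4824 -0.2356  0.233 ] tool x [ 0.922  0.386 -0.   ] z [-0.001  0.    -1.   ]
[0.4853, -0.0275, 0.178] -> [ 0.0831 -0.1907  0.0551]
```

Call:
pendant(
  motion=[
    [[0.003,-0.007,0,0,0.2],[0.01,-0.023,0,0,0.2],[0.021,-0.048,0,0,0.2],[0.033,-0.075,0,0,0.2],[0.045,-0.102,0,0,0.2],[0.056,-0.13,0,0,0.2],[0.068,-0.156,0,0,0.2],[0.077,-0.177,0,0,0.2],[0.082,-0.188,0,0,0.2],[0.083,-0.191,0,0,0.2],[0.083,-0.191,0,0,0.2],[0.083,-0.191,0.02,0,0.2],[0.083,-0.191,0.035,0,0.2],[0.083,-0.191,0.045,0,0.2],[0.083,-0.191,0.048,0,0.2],[0.083,-0.191,0.048,0,0.2],[0.083,-0.191,0.048,0,0.2]],
  ],
)

```text
t: 29.55
tcp_pos: [0.4859, -0.028, 0.1857]
tool_rot: [0.98, 0.197, 0.0, 0.0]
force: [0.1, -0.2, -0.8]
finger_gap: 0.31
gripper_force: 39.5
```

Run:
```python
from h import *
delta([.4853,-.0275,.179])
for n in ('top','scene'):
    s=snap(n); P=cloud(s); h=cv2.cvtColor(s['pixels'],cv2.COLOR_RGB2HSV)
    Q=P.reshape(-1,3); d=np.hypot(Q[:,0]-.662,Q[:,1]+.065); q=Q[(d<.03)&(Q[:,2]>.095)&(Q[:,2]<.106)]
    if len(q): print(n,'cap',len(q),(q.min(0)+q.max(0))/2)
    v,u=np.nonzero((h[...,2]>140)&(h[...,1]<60)&(np.hypot(P[...,0]-.485,P[...,1]+.0275)<.075)&(P[...,2]<.03)); print('tile px',len(u))
    W=ray(s,u,v,.008)[:,:2]*1000; print('tile',n,cv2.minAreaRect(W.astype(np.float32)))
```

```text
t 29.55 tcp [ 0.4859 -0.028   0.1857] tool x [0.923 0.386 0.001] z [ 0.001 -0.    -1.   ]
[0.4853, -0.0275, 0.179] -> [-0.0004 -0.0006  0.0067]
top cap 117 [ 0.66083739 -0.06530755  0.10089178]
tile px 61
tile top ((520.1090087890625, -55.54121017456055), (102.72394561767578, 34.14576721191406), 38.58526611328125)
scene cap 97 [ 0.66192517 -0.0646863   0.10008172]
tile px 742
tile scene ((421.1222839355469, 26.614906311035156), (105.86518096923828, 270.614990234375), 51.5584831237793)
```

Bottle cap at (0.661,-0.065), which is centred in the dish. Now lowering the cylinder onto the tile.

Call:
pendant(
  motion=[
    [[0,0,0.002,0,0.2],[0,0,0.004,0,0.2],[0,0,0.006,0,0.2],[0,0,0.0065,0,0.2],[0,0,0.007,0,0.2],[0,0,0.007,0,0.2]],
  ],
)

```text
t: 30.25
tcp_pos: [0.4856, -0.0274, 0.1791]
tool_rot: [0.98, 0.197, 0.0, 0.0]
force: [-1.0, 1.9, 6.0]
finger_gap: 0.307
gripper_force: 40.2
```

Call:
pendant(
  motion=[
    [[0,0,0.0005,0,0.2],[0,0,0.001,0,0.2],[0,0,0.001,0,0.2]],
  ],
)

```text
t: 30.55
tcp_pos: [0.4858, -0.0274, 0.1791]
tool_rot: [0.98, 0.197, 0.001, 0.0]
force: [-3.2, 1.3, 14.1]
finger_gap: 0.307
gripper_force: 41.0
```

Call:
pendant(
  motion=[
    [[0,0,-0.001,0,0.3],[0,0,-0.0015,0,0.5],[0,0,-0.0015,0,0.7],[0,0,-0.0015,0,0.9],[0,0,-0.0015,0,1],[0,0,-0.0015,0,1],[0,0,-0.0015,0,1],[0,0,-0.02,0,1],[0,0,-0.05,0,1],[0,0,-0.08,0,1],[0,0,-0.1,0,1],[0,0,-0.1,0,1]],
  ],
)

```text
t: 31.75
tcp_pos: [0.4871, -0.028, 0.28]
tool_rot: [0.98, 0.197, 0.003, 0.002]
force: [0.1, -0.5, -0.5]
finger_gap: 1.002
gripper_force: 0.0
```

Call:
pendant(
  motion=[
    [[-0.015,0.021,0,0,1],[-0.04,0.055,0,0,1],[-0.066,0.09,0,0,1],[-0.09,0.125,0,0,1],[-0.116,0.16,0,0,1],[-0.14,0.195,0,0,1],[-0.165,0.23,0,0,1],[-0.19,0.265,0,0,1],[-0.21,0.293,0,0,1],[-0.22,0.306,0,0,1],[-0.22,0.306,0,0,1],[-0.22,0.306,0,0,1]],
  ],
)

```text
t: 32.95
tcp_pos: [0.4005, -0.3932, 0.2763]
tool_rot: [0.98, 0.197, -0.0, -0.002]
force: [0.1, 1.2, 0.1]
finger_gap: 1.001
gripper_force: 0.0
```

Run:
```python
from h import *
for n in ('top','scene'):
    s=snap(n); P=cloud(s); h=cv2.cvtColor(s['pixels'],cv2.COLOR_RGB2HSV); Q=P.reshape(-1,3)
    def mid(x,y,r,a,b):
        q=Q[(np.hypot(Q[:,0]-x,Q[:,1]-y)<r)&(Q[:,2]>a)&(Q[:,2]<b)]; return len(q),((q.min(0)+q.max(0))/2).round(4) if len(q) else ''
    print(n,'cap',mid(.662,-.065,.03,.095,.106),'tube top',mid(.485,-.0275,.03,.19,.206),'tube low',mid(.485,-.0275,.03,.04,.09),'beaker rim',mid(.483,.141,.04,.1,.118),'body',mid(.483,.141,.04,.06,.09))
    m=(h[...,0]>100)&(h[...,0]<125)&(h[...,1]>110)&(h[...,2]>60)&(np.hypot(P[...,0]-.485,P[...,1]+.0275)<.06)
    v,u=np.nonzero(m); c=cv2.convexHull(np.stack([u,v],1).astype(np.int32)); M=cv2.moments(c); print(' foot',ray(s,M['m10']/M['m00'],M['m01']/M['m00'],.018))
    v,u=np.nonzero((h[...,2]>140)&(h[...,1]<50)&(np.hypot(P[...,0]-.485,P[...,1]+.0275)<.075)&(P[...,2]<.02)&(P[...,2]>-.02))
    W=ray(s,u,v,.008)[:,:2]*1000; print(' tile',cv2.minAreaRect(W.astype(np.float32)))
    # bystanders: change against the first picture
    o=cv2.imread(f'pics/{n}0.png')[...,::-1]; D=np.abs(o.astype(int)-s['pixels']).max(2)
    for k,X in dict(bulb=(213,223),funnel=(345,210),wash=(307,157)).items() if n=='top' else dict(bulb=(247,255),funnel=(303,180),wash=(244,175)).items():
        print(' ',k,np.median(D[X[1]-15:X[1]+15,X[0]-12:X[0]+12]),(D[X[1]-15:X[1]+15,X[0]-12:X[0]+12]>60).mean().round(3))
```

```text
top cap (113, array([ 0.6608, -0.0654,  0.1006])) tube top (48, array([ 0.4857, -0.0262,  0.198 ])) tube low (19, array([ 0.4859, -0.027 ,  0.0651])) beaker rim (87, array([0.4826, 0.1415, 0.1082])) body (275, array([0.4854, 0.14  , 0.0751]))
 foot [ 0.48670205 -0.02755956  0.018     ]
 tile ((485.8211669921875, -27.824806213378906), (100.82542419433594, 100.71359252929688), 56.264488220214844)
  bulb 2.0 0.0
  funnel 1.0 0.0
  wash 1.0 0.0
scene cap (98, array([ 0.6605, -0.0652,  0.1004])) tube top (104, array([ 0.4857, -0.0264,  0.1977])) tube low (172, array([ 0.4847, -0.0202,  0.0649])) beaker rim (256, array([0.4815, 0.1418, 0.1078])) body (341, array([0.4817, 0.1429, 0.0751]))
 foot [ 0.48329091 -0.02062751  0.018     ]
 tile ((484.31072998046875, -24.180068969726562), (102.22765350341797, 106.1047592163086), 56.146278381347656)
  bulb 4.0 0.0
  funnel 4.0 0.042
  wash 4.0 0.0
```

All three vessels are centred within about 2 mm and upright, and the bystanders haven't moved. Handing in.

```bash
python3 -c "
from station import job
print(job.sign_off())"
```

```text
the job is handed in; nothing more can be done
None
```

The job is handed in: the beaker is on the stirrer, the amber bottle in the dish and the cylinder on the tile, each upright and within about 2 mm of centre; the bystanders were not touched, and it took 33 s of the 107 s.

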